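# Park a castor wheel on the greasing ramp

### The arm

A 7-joint arm with a two-finger parallel gripper is mounted at the origin on the work surface. World frame = base frame: x ahead of the robot, y to its left, z up, the work surface at z = 0. Lengths are in m, angles in rad, forces in N, time in s.
With the tool pointing down it reaches from about 0.35 to 0.9 m from the base axis. Payload 19.9 kg.
Tool frame: the origin (TCP) lies on the centre line of the jaws, within the pads' length; the fingertips stand 17 mm ahead of it and the grasp point (between the pads) lies 2 mm behind it; y points along the fingers, x is the direction in which the jaws open and shut, and the axes are right-handed (so a half turn about y gives the same grasp; the last joint's range is limited). The gripper opens to 94 mm and grips with 3 to 60 N. Pads are 16 mm wide; open, the fingers measure 119 mm over their backs; the gripper's body (75 mm by 177 mm) begins 78 mm behind the grasp point.
Start: joints at [1.147, 0.417, -0.01, 1.614, 0.005, 1.111, -0.053], TCP at [0.233, -0.58, 0.222] pointing down, gripper open.
Joint ranges: [-2.81, 2.81], [-0.39, 2.02], [-1.27, 1.25], [0.06, 2.57], [-1.19, 4.33], [0.19, 2], [-2.82, 2.82]. Speed limits (rad/s): [1.89, 1.89, 2.39, 2.39, 3.01, 3.01, 3.01].

### API

Orientations are given as a unit quaternion [w, x, y, z].
In Python, from plant import manip gives the robot as it stands. Calls block until the motion is done:
- manip.movep(position, orientation): joint-space move of the TCP to a pose.
- manip.move_linear(position, orientation=None, rate=0.15): straight line of the TCP; orientation=None keeps the orientation; rate is the mean speed in m/s.
- manip.move_joints(angles): joint-space move.
- manip.command_gripper(opening): finger opening in m; the grip force is fixed at half the most; returns when the fingers have stopped.
- manip.wait(seconds).
- manip.ik(position, orientation): joint angles nearest the present ones, or None.
- manip.get_state(): the state.
- manip.get_image(name): name is "scene" or "top" or "wrist"; returns a dict with "pixels" (480x640x3 uint8, red, green, blue), "fx", "fy", "cx", "cy" (pixels), "world_from_camera" (4x4, takes a point from camera to world coordinates). Camera axes: x right, y down, z forward; pixel columns grow to the right and rows downward; lengths in m; the calibration is good to about 2 mm. A picture is of the moment at which its call begins. There is no depth.
A pose or a line that the arm cannot do raises manip.IKError and nothing moves.
- manip.close_job(): hands the job in, once; it reports no verdict.
Trained networks look in a picture, given as the dict that the camera call returned (one of the last four; its "shot" number tells which), for a name from the list of things; names that differ only in an ending like _2 or _b are one class to them, and where a whole thing is asked for, a point or a joint stands for the part that bears it (a point fixed in the world has none). Each returns a list of dicts, best first, with "p" (0 to 1); they miss things now and then, are a little off and sometimes report something else, mostly with a low value. They report only what shows in the picture. A call takes as long as a camera call. They do not tell look-alikes from the thing itself.
- manip.trace(picture, target): "region" (480x640 bool, what is visible of it) and "centre" ([row, column] in pixels, amid what is visible of it).
- manip.place_of(picture, target): "centre" ([row, column] in pixels: a listed point, or the origin of a listed thing).
The state is a dict: "time_s": time; "joint_positions": joint angles; "qd": joint speeds; "joint_efforts": joint torques, N m; "ee_pos": TCP position; "orientation": TCP orientation; "contact_force": force on the tool from outside, world axes, zero at the start; "ft_torque": the same for the moment, N m; "grip_width": finger opening in m.
Only numpy, scipy, OpenCV 4.12 (cv2) and the standard library are available. Lean on these libraries where they do the work, as an engineer would, in place of code of your own. Each camera call takes 0.05 s, during which the arm holds its last target.

### The job

Without gripping or lifting anything, gently push the red castor wheel with the fingertips up its sloped gutter until it drops into the seat against the yellow stop; do not flick it, or let it race back down. Then push the orange keeper bar round until it lies square across that same gutter behind the wheel, so that it cannot roll back. Leave the grey wheel and everything else on the bench alone.

Things in the scene. Friction and masses are not known exactly. Their poses are not given: they have to be found in the camera images.
- stand: Fixed greasing stand: blue base plate 310 x 166 mm with two identical open aluminium gutters side by side. Origin on the bench surface, mid-base; x runs along the gutters, uphill; y across; z up. All mm below are in this frame. Gutter centre lines at y = +55 and -55, 40 wide inside, 4 mm side walls rising 12 above the floor. A low end wall, top z = 32, closes each at x = -161.
- ramp_foot (a point): Foot of the ramps, midway between the gutters: stand x = -50, y = 0, z = 20. From x = -159 to here each gutter's floor is level at z = 20; from here it climbs straight (12 degrees) to ramp_top. A wheel let go on the ramp rolls back down.
- ramp_top (a point): Top of the ramps, midway between the gutters: stand x = 90, y = 0, z = 50. Here the floor steps down 6 mm into the seat, floor z = 44 from x = 90 to 137, where the yellow stop plate stands (8 thick, top z = 87). A wheel dropped into the seat stays there, its centre at x = 107 to 109, z = 72.
- red_wheel: Castor wheel with red tread and white hub: 56 mm diameter, 36 wide, about 0.12 kg, hard smooth tread (friction about 0.35). Origin at its centre; its y axis is the axle, lying across the gutter; x and z turn as it rolls. It starts on the level low end of either gutter, centre at stand x = -125 to -80.
- grey_wheel: The same wheel with grey tread, in the other gutter. To be left alone. Origin at its centre.
- keeper (a joint): Orange keeper bar, 10 mm thick, z = 64 to 88, level, swinging on an upright pivot. 0 rad: points straight downhill between the gutters, clear of both (starts within 0.15). Positive swings it over the gutter at y = -55, negative over that at y = +55; at the end stops, +-1.571, it lies square across the gutter just below the seat. About 1.5 N at 55 mm moves it; stays where left.
- keeper_pivot (a point): Top of the keeper's pivot, midway between the gutters: stand x = 66, y = 0, z = 88.
- keeper_tip (a point): Middle of the upper edge of the keeper's free end, 75 mm from its pivot, z = 88 mm.
- grease_jar: Bystander: amber grease jar with steel lid, 60 mm diameter, 70 mm tall. Origin at its underside or middle; not to be disturbed.
- oil_bottle: Bystander: white oil bottle with red cap, 50 mm diameter, 130 mm tall. Origin at its underside or middle; not to be disturbed.
- screwdriver: Bystander: screwdriver lying on the bench. Origin at its underside or middle; not to be disturbed.
- spanner: Bystander: steel spanner lying on the bench. Origin at its underside or middle; not to be disturbed.
- tape: Bystander: grey roll of tape lying flat, 80 mm outside, 24 mm high. Origin at its underside or middle; not to be disturbed.
- mug: Bystander: blue mug, 76 mm diameter, 85 mm tall. Origin at its underside or middle; not to be disturbed.
Not all that is in view belongs to the job. There is more than one size of the red_wheel; the job needs the largest.

How it is judged:
By the outcome, as a careful person would: the job done as asked, in the order asked, and still so for the second after the job is handed in, with the robot touching nothing.
It also fails if it takes over 54 s, if anything falls off the work surface, if the arm or the gripper's body presses on something with over 40 N, if the wrist force passes 120 N, or if a joint passes its speed limit or range.

## Working session

There is one attempt and no reset: what is moved stays moved. The work goes in short steps, each a Python script; the robot and the scene stay as the last script left them, time stands still between calls to the robot, and variables do not carry over. Pictures are saved under pics/ and viewed, and the job is handed in when it is done.

```bash
ls; mkdir -p pics; python3 - <<'E'
from plant import manip
import cv2
for n in ["scene","top","wrist"]:
    im=manip.get_image(n)
    cv2.imwrite(f"pics/a_{n}.png",im["pixels"][:,:,::-1])
    print(n,im["fx"],im["cx"],im["cy"],im["world_from_camera"])
s=manip.get_state();print(s)
E
```

```text
pics
scene 614.0025202599667 311.76016067150556 234.99458718051292 [[-0.25715881  0.8202792  -0.51089273  1.17826724]
 [ 0.96627567  0.22561527 -0.12413329  0.17880113]
 [ 0.01344125 -0.52558519 -0.85063479  1.12902974]
 [ 0.          0.          0.          1.        ]]
top 518.471252071168 323.90606124879156 246.70934613994393 [[ 0.02406802 -0.97564954  0.21801081  0.27077369]
 [-0.99970543 -0.02417105  0.00219463  0.01961963]
 [ 0.00312836 -0.21799941 -0.97594389  1.26213472]
 [ 0.          0.          0.          1.        ]]
wrist 363.614045203836 320.92552966206455 235.58847639192663 [[ 3.72321992e-01 -9.03386546e-01 -2.12765326e-01  2.94074423e-01]
 [-9.28103282e-01 -3.62602828e-01 -8.45191573e-02 -5.55038668e-01]
 [-7.95839104e-04  2.28936538e-01 -9.73441025e-01  3.82846916e-01]
 [ 0.00000000e+00  0.00000000e+00  0.00000000e+00  1.00000000e+00]]
{'time_s': 0.15, 'joint_positions': array([ 1.14750756,  0.41786086, -0.01030727,  1.61400616,  0.00468748,
        1.11066979, -0.05298274]), 'qd': array([ 8.17751344e-05, -2.96223992e-03,  4.39074847e-05, -1.74230307e-03,
        5.43529345e-04,  1.48375696e-03,  1.15719924e-03]), 'joint_efforts': array([ 7.16018403e-04, -8.51532340e+01,  6.39542788e-01, -4.26130450e+01,
       -4.87600663e-02,  1.71647791e-02,  1.38919881e-04]), 'ee_pos': array([ 0.23276795, -0.57976385,  0.22196647]), 'orientation': array([ 0.58595356, -0.58562752,  0.39632365, -0.39576053]), 'contact_force': array([-0.58330032,  0.38248364,  0.76278448]), 'ft_torque': array([ 0.02393783, -0.0260707 ,  0.03106631]), 'grip_width': 0.09398873461918722}
```

View pics/a_scene.png

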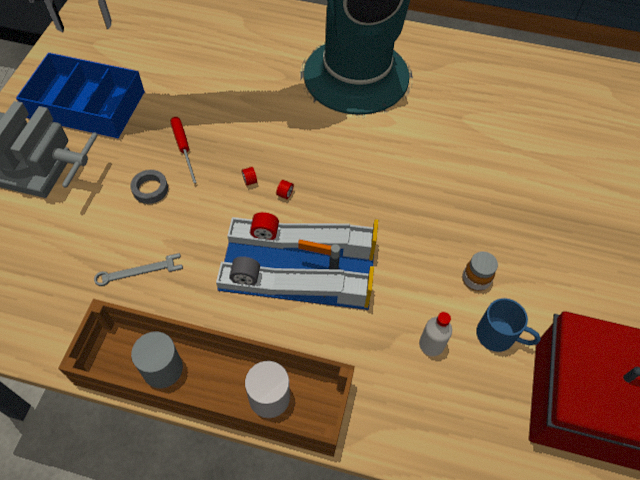

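View pics/a_top.png

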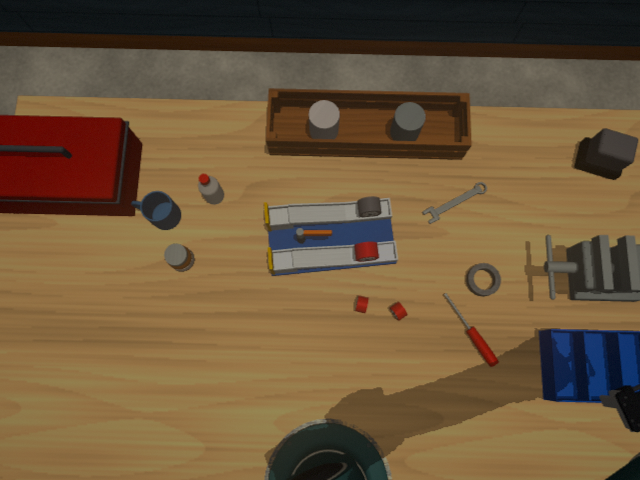

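The red candidates in the scene view are the wheel in the near gutter (264,226) and two loose small ones on the bench at (249,176) and (285,189). The one in the gutter is clearly the largest and starts where the text says. Next I'll localise things and check an enlarged crop.

```bash
cat > h.py <<'E'
import numpy as np, cv2
from plant import manip
def ray(im,rc):
    T=im["world_from_camera"];d=np.array([(rc[1]-im["cx"])/im["fx"],(rc[0]-im["cy"])/im["fy"],1.])
    d=T[:3,:3]@d;return T[:3,3],d/np.linalg.norm(d)
def tri(obs):
    A=np.zeros((3,3));b=np.zeros(3)
    for im,rc in obs:
        o,d=ray(im,rc);P=np.eye(3)-np.outer(d,d);A+=P;b+=P@o
    x=np.linalg.solve(A,b)
    return x,[round(1000*np.linalg.norm((np.eye(3)-np.outer(d,d))@(x-o)),1) for o,d in [ray(*q) for q in obs]]
def proj(im,p):
    T=im["world_from_camera"];c=T[:3,:3].T@(np.asarray(p)-T[:3,3]);return np.array([im["cy"]+im["fy"]*c[1]/c[2],im["cx"]+im["fx"]*c[0]/c[2]])
def atz(im,rc,z):
    o,d=ray(im,rc);return o+d*(z-o[2])/d[2]
E
python3 - <<'E'
from h import *
S=manip.get_image("scene");T=manip.get_image("top")
np.set_printoptions(precision=4,suppress=True)
for n in ["stand","ramp_foot","ramp_top","keeper_pivot","keeper_tip","red_wheel","grey_wheel"]:
    a=manip.place_of(S,n);b=manip.place_of(T,n)
    print(n,[(np.round(q["centre"],1),round(q["p"],2)) for q in a],[(np.round(q["centre"],1),round(q["p"],2)) for q in b])
    if a and b: print("   ",*tri([(S,a[0]["centre"]),(T,b[0]["centre"])]))
c=S["pixels"][150:320,200:400,::-1];cv2.imwrite("pics/b_s.png",cv2.resize(c,None,fx=4,fy=3.5,interpolation=cv2.INTER_CUBIC)[:600])
c=T["pixels"][180:330,255:405,::-1];cv2.imwrite("pics/b_t.png",cv2.resize(c,None,fx=4,fy=4,interpolation=cv2.INTER_CUBIC))
E
```

```text
stand [(array([263.2, 302.5]), 0.9)] [(array([237.2, 323.2]), 0.84), (array([232. , 298.7]), 0.52), (array([193.8, 218.6]), 0.22)]
    [0.5761 0.0196 0.0081] [np.float64(5.3), np.float64(5.3)]
ramp_foot [(array([258.1, 282. ]), 0.6)] [(array([234. , 346.6]), 0.93)]
    [ 0.5819 -0.0307  0.0175] [np.float64(2.2), np.float64(2.2)]
ramp_top [(array([263.7, 345.9]), 0.66), (array([347.1, 433.1]), 0.59), (array([272.2, 245.2]), 0.21)] [(array([236.4, 291.2]), 0.79), (array([198. , 454.2]), 0.4)]
    [0.5688 0.1033 0.0341] [np.float64(0.6), np.float64(0.6)]
keeper_pivot [(array([245. , 337.9]), 0.83), (array([237.3, 301.6]), 0.41)] [(array([229.9, 298.9]), 0.61)]
    [0.5687 0.0824 0.0993] [np.float64(1.3), np.float64(1.3)]
keeper_tip [(array([238.6, 301.1]), 0.75)] [(array([230. , 331.5]), 0.63)]
    [0.5713 0.0077 0.0951] [np.float64(2.1), np.float64(2.1)]
red_wheel [(array([227.7, 263.2]), 0.87), (array([187.2, 286.6]), 0.75), (array([180.2, 246.7]), 0.47)] [(array([249.1, 365.1]), 0.94), (array([307.9, 395.3]), 0.63), (array([300.5, 358.9]), 0.59)]
    [ 0.5388 -0.0786  0.0489] [np.float64(2.2), np.float64(2.2)]
grey_wheel [(array([271.9, 243.4]), 0.72), (array([239.3, 300.3]), 0.29)] [(array([207.8, 364.6]), 0.8)]
    [ 0.6451 -0.0821  0.0428] [np.float64(7.2), np.float64(7.2)]
```

View pics/b_s.png

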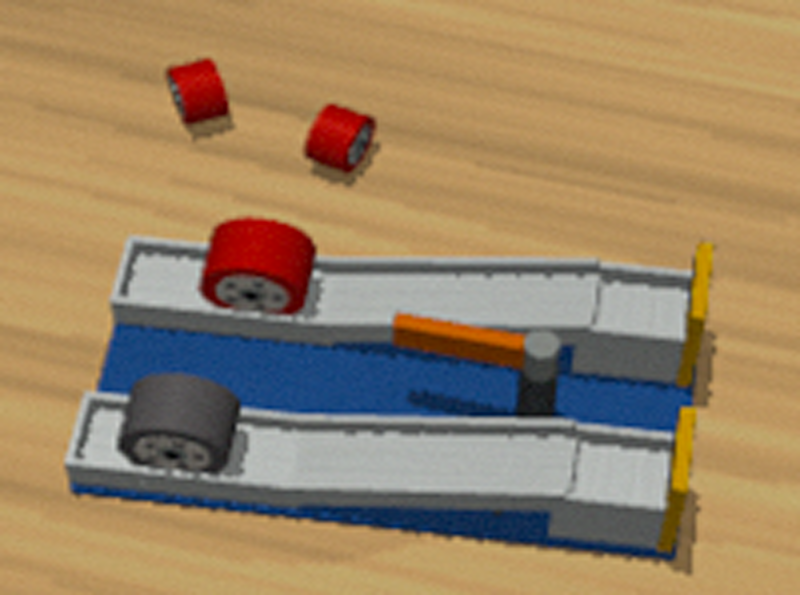

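View pics/b_t.png

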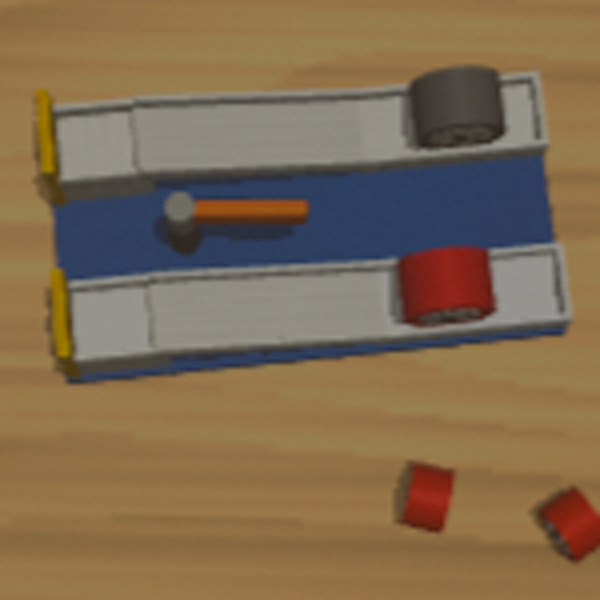

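```bash
cat > fit.py <<'E'
from h import *
from scipy.optimize import least_squares
np.set_printoptions(precision=4,suppress=True)
S=manip.get_image("scene");T=manip.get_image("top")
e=-163
pts=[("s",132,238,e,79,32),("s",112,305,e,31,32),("s",82,393,e,-31,32),("s",67,463,e,-79,32),
("s",598,260,90,79,62),("s",575,422,90,-31,62),("s",543,343,66,0,88),
("t",565,247,e,31,32),("t",570,320,e,79,32),("t",540,73,e,-79,32),("t",547,150,e,-31,32),("t",150,274,90,31,62),("t",135,100,90,-79,62),("t",181,207,66,0,88)]
def W(p,q):
    c,s=np.cos(p[2]),np.sin(p[2]);q=np.asarray(q)/1000
    return np.array([p[0]+c*q[0]-s*q[1],p[1]+s*q[0]+c*q[1],q[2]])
def res(p,full=False):
    r=[]
    for n,u,v,x,y,z in pts:
        im=S if n=="s" else T
        rc=np.array([150+v/3.5,200+u/4]) if n=="s" else np.array([180+v/4,255+u/4])
        r.append(proj(im,W(p,(x,y,z)))-rc)
    return np.array(r) if full else np.ravel(r)
f=least_squares(res,[0.575,0.018,1.6],loss="soft_l1")
print(f.x,np.degrees(f.x[2]));print(res(f.x,True))
p=f.x
# wheel
for n in ["red_wheel","grey_wheel","keeper_tip"]:
    for im in (S,T):
        rs=manip.trace(im,n) if "wheel" in n else manip.place_of(im,n)
        z=.048 if "wheel" in n else .088
        w=atz(im,rs[0]["centre"],z)-np.r_[p[:2],0]
        c,s=np.cos(p[2]),np.sin(p[2]);print(n,1000*np.array([c*w[0]+s*w[1],-s*w[0]+c*w[1]]))
np.save("p.npy",p)
E
python3 fit.py
```

```text
[0.5772 0.0137 1.6934] 97.02746645543937
[[-1.9032 -0.963 ]
 [-2.1366 -0.6538]
 [-1.7364  0.5098]
 [-1.037  -0.8751]
 [-1.312   1.2211]
 [-1.3224  1.1905]
 [-0.3199 -0.4239]
 [-1.6235 -0.7109]
 [-0.6554  0.586 ]
 [-0.9948 -0.1424]
 [-1.7339  0.5608]
 [-1.1435 -1.0557]
 [-1.8662 -1.1682]
 [-0.6808 -0.3366]]
red_wheel [-87.698   57.3897]
red_wheel [-87.8109  52.5979]
grey_wheel [-107.8402  -59.8149]
grey_wheel [-100.6354  -52.7902]
keeper_tip [-2.7595 12.491 ]
keeper_tip [-7.1554  9.9132]
```

```bash
cat >> h.py <<'E'
from scipy.spatial.transform import Rotation as R
p=np.load("p.npy") if __import__("os").path.exists("p.npy") else None
def W(x,y,z):
    c,s=np.cos(p[2]),np.sin(p[2]);return np.array([p[0]+(c*x-s*y)/1000,p[1]+(s*x+c*y)/1000,z/1000])
def toS(w):
    c,s=np.cos(p[2]),np.sin(p[2]);d=np.asarray(w)[:2]-p[:2];return 1000*np.array([c*d[0]+s*d[1],-s*d[0]+c*d[1],w[2]])
def quat(sign=1):
    # tool x = sign * stand y, tool y = down
    xs=sign*np.array([-np.sin(p[2]),np.cos(p[2]),0]);y=np.array([0,0,-1.]);z=np.cross(xs,y)
    q=R.from_matrix(np.c_[xs,y,z]).as_quat();return np.r_[q[3],q[:3]]
E
python3 - <<'E'
from h import *
np.set_printoptions(precision=4,suppress=True)
s=manip.get_state();q=s["orientation"];M=R.from_quat(np.r_[q[1:],q[0]]).as_matrix();print(M)
for sg in (1,-1):
  for P in [(-139,55,300),(-139,55,54),(70,55,85)]:
    print(sg,P,W(*P),manip.ik(W(*P),quat(sg)))
E
```

```text
[[ 0.3726 -0.0001  0.928 ]
 [-0.928   0.      0.3726]
 [-0.     -1.     -0.    ]]
1 (-139, 55, 300) [ 0.5396 -0.131   0.3   ] [-0.6573  0.378   1.0871  1.7185 -0.3503  1.2593 -2.5084]
1 (-139, 55, 54) [ 0.5396 -0.131   0.054 ] [ 0.1117  0.516   0.0891  1.9161 -0.0672  0.7123 -2.7787]
1 (70, 55, 85) [0.514  0.0764 0.085 ] [-1.0176  0.6956  1.0823  2.0115 -0.7853  0.928  -2.5313]
-1 (-139, 55, 300) [ 0.5396 -0.131   0.3   ] [ 0.6389  0.2681 -0.552   1.6785  0.1476  1.2367  0.1769]
-1 (-139, 55, 54) [ 0.5396 -0.131   0.054 ] [ 0.606   0.5758 -0.5385  1.8989  0.4095  0.7773 -0.0359]
-1 (70, 55, 85) [0.514  0.0764 0.085 ] [ 0.3425  0.5032 -0.6784  1.9691  0.4288  0.815  -0.4535]
```

```bash
python3 - <<'E'
from h import *
q=quat(-1);e=manip.get_state()["ee_pos"]
manip.move_linear([e[0],e[1],0.32],rate=0.2)
manip.movep(W(-60,25,260),q)
manip.command_gripper(0.0)
S=manip.get_state();print(S["time_s"],S["ee_pos"],toS(S["ee_pos"]),S["grip_width"],S["contact_force"])
im=manip.get_image("wrist");cv2.imwrite("pics/c_w.png",im["pixels"][:,:,::-1])
im=manip.get_image("wrist")
for P in [(-163,79,32),(-163,31,32),(90,79,62),(90,31,62),(66,0,88),(-50,35,20),(-50,-35,20),(-163,-31,32)]: print(P,proj(im,W(*P)))
for n in ["red_wheel","keeper_tip","keeper_pivot","ramp_foot","grey_wheel"]:
    r=manip.place_of(im,n);print(n,[(np.round(k["centre"],1),round(k["p"],2)) for k in r[:2]])
    z={"red_wheel":48,"grey_wheel":48,"keeper_tip":88,"keeper_pivot":88,"ramp_foot":20}[n]
    for k in r[:1]: print("  ",toS(atz(im,k["centre"],z/1000)))
E
```

```text
5.65 [ 0.55970298 -0.04891697  0.26002074] [-59.99266646  24.99059468 260.02073814] 0.0008268919112021383 [-0.19013747  0.545772    0.80988391]
(-163, 79, 32) [301.48952754 273.8580101 ]
(-163, 31, 32) [301.4874814  315.67927146]
(90, 79, 62) [ 55.25392095 261.35017192]
(90, 31, 62) [ 55.22906632 314.19412433]
(66, 0, 88) [ 78.02634872 350.06870395]
(-50, 35, 20) [202.10794155 311.86298811]
(-50, -35, 20) [202.09411414 375.00418967]
(-163, -31, 32) [301.48483803 369.70726174]
red_wheel [(array([214.2, 189.8]), 0.9), (array([287.9, 171. ]), 0.86)]
   [-58.69659465 161.23701401  48.        ]
keeper_tip [(array([167.1, 340.8]), 0.76)]
   [-8.79767507  6.99983582 88.        ]
keeper_pivot [(array([ 79.1, 351.5]), 0.63)]
   [65.14444813 -1.23798182 88.        ]
ramp_foot [(array([202.8, 343. ]), 0.95), (array([258.5, 395.4]), 0.7)]
   [-50.77940285   0.46821308  20.        ]
grey_wheel [(array([255. , 396.5]), 0.57)]
   [-102.84218811  -55.67357597   48.        ]
```

View pics/c_w.png

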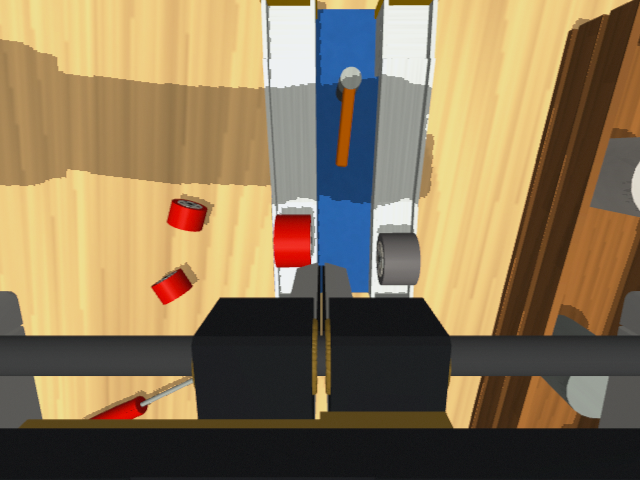

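The wrist view shows the large red wheel at about (241,293), the grey at (258,398), the two small red wheels at (214,187) and (287,171), and the keeper from (78,350) to (166,342). The stand fit agrees with this view to about 1 mm. I'll descend behind the wheel now.

```bash
python3 - <<'E'
from h import *
q=quat(-1)
im=manip.get_image("wrist");r=manip.trace(im,"red_wheel")
for k in r[:3]: print(k["centre"],k["p"],toS(atz(im,k["centre"],.06)))
c=im["pixels"][180:330,230:430,::-1];cv2.imwrite("pics/d.png",cv2.resize(c,None,fx=4,fy=4,interpolation=cv2.INTER_CUBIC))
manip.movep(W(-140,55,150),q)
manip.move_linear(W(-140,55,53),q,rate=0.1)
S=manip.get_state();print(S["time_s"],toS(S["ee_pos"]),S["contact_force"])
for n in ["scene","top","wrist"]:
    i=manip.get_image(n)["pixels"][:,:,::-1]
    if n=="scene": i=cv2.resize(i[170:320,190:390],None,fx=4,fy=4)
    if n=="top": i=cv2.resize(i[180:330,255:405],None,fx=4,fy=4)
    cv2.imwrite(f"pics/d_{n}.png",i)
E
```

```text
[215.5, 188.4] 0.85 [-57.93952483 158.36360694  60.        ]
[284.7, 170.0] 0.81 [-131.85125199  183.93256669   60.        ]
[239.2, 290.4] 0.79 [-82.52451951  56.13984586  60.        ]
7.8333 [-140.10685501   54.60549555   53.58206097] [-0.66945066 -0.25402041  0.34864665]
```

View pics/d.png

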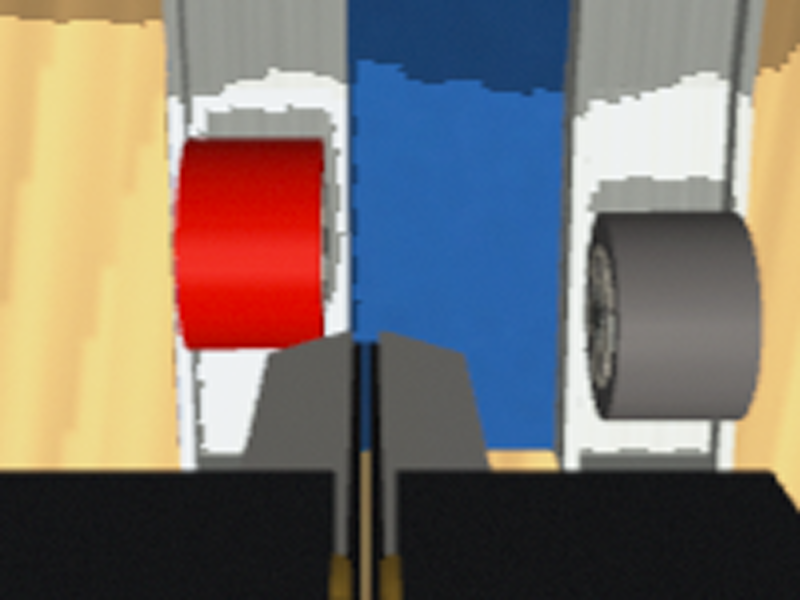

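View pics/d_scene.png

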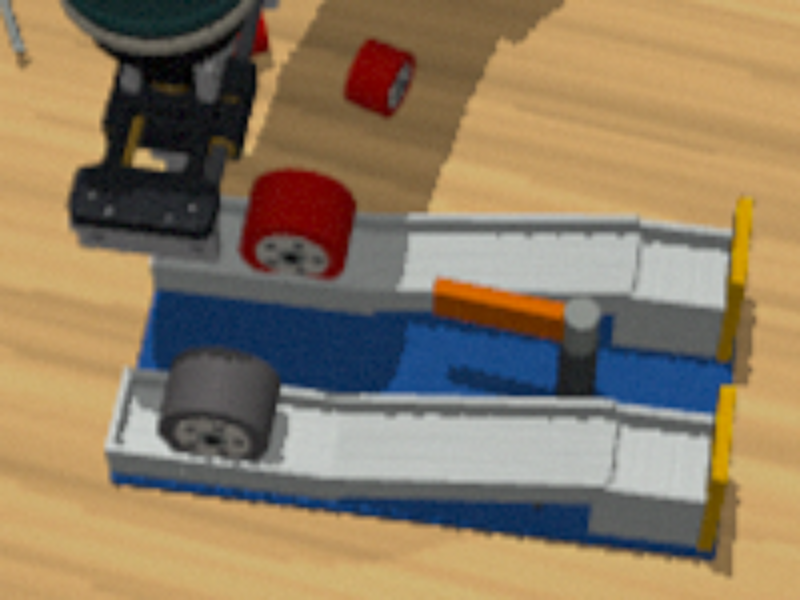

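View pics/d_wrist.png

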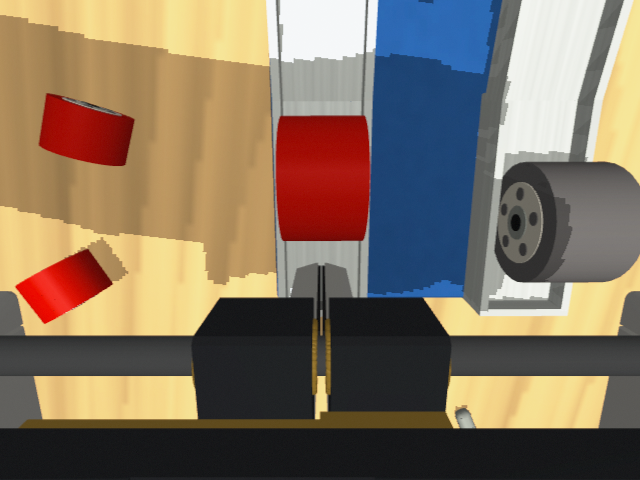

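Wrist view: the fingers, centred at col 321, sit behind the red wheel at cols 276–370, and nothing is touching. I'll push slowly.

```bash
cat >> h.py <<'E'
def look(tag):
    for n in ["scene","top","wrist"]:
        i=manip.get_image(n)["pixels"][:,:,::-1]
        if n=="scene": i=cv2.resize(i[170:320,190:390],None,fx=4,fy=4)
        if n=="top": i=cv2.resize(i[180:330,255:405],None,fx=4,fy=4)
        cv2.imwrite(f"pics/{tag}_{n}.png",i)
def st():
    S=manip.get_state();print(round(S["time_s"],2),toS(S["ee_pos"]).round(1),S["contact_force"].round(2))
E
python3 - <<'E'
from h import *
q=quat(-1)
manip.move_linear(W(-84,55,53),q,rate=0.035);st()
manip.move_linear(W(40,55,80),q,rate=0.035);st()
look("e")
E
```

```text
9.73 [-84.1  55.   52.9] [ 0.86 -0.22  0.53]
13.51 [40. 55. 80.] [ 0.3  -1.12  1.14]
```

View pics/e_scene.png

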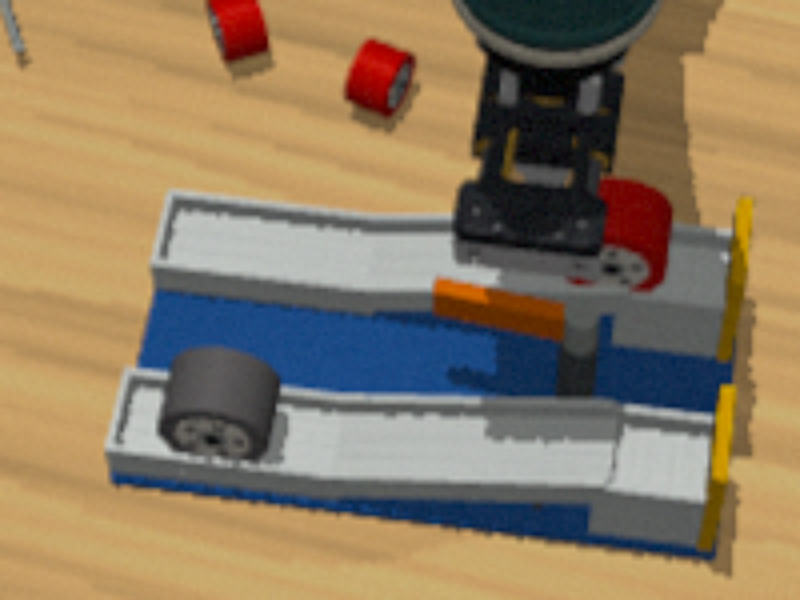

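View pics/e_wrist.png

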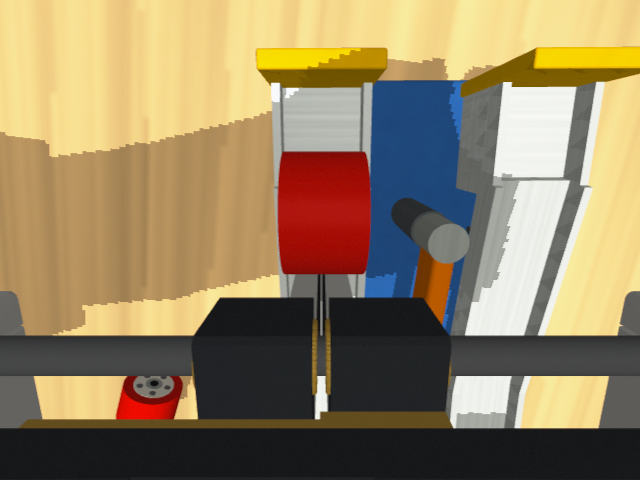

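The wheel is on the ramp against the fingertips, at (213,323) in the wrist view, just below the seat step. I'll push on slowly over the edge.

```bash
python3 - <<'E'
from h import *
q=quat(-1)
manip.move_linear(W(57,55,82.5),q,rate=0.025);st()
manip.move_linear(W(68,55,82.5),q,rate=0.02);st()
look("f")
E
```

```text
14.49 [56.9 55.  82.4] [-0.12  0.97 -0.38]
15.19 [68.  55.  82.5] [-0.25  0.09 -0.32]
```

View pics/f_scene.png

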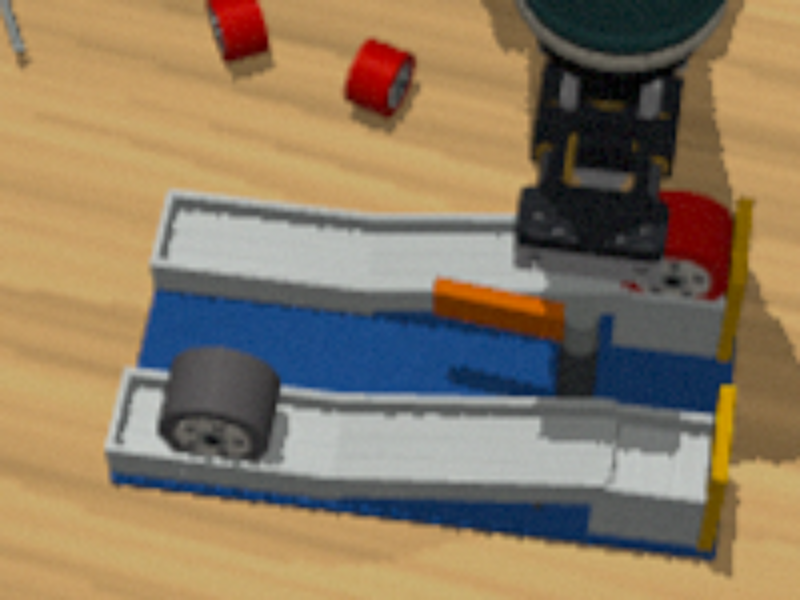

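View pics/f_wrist.png

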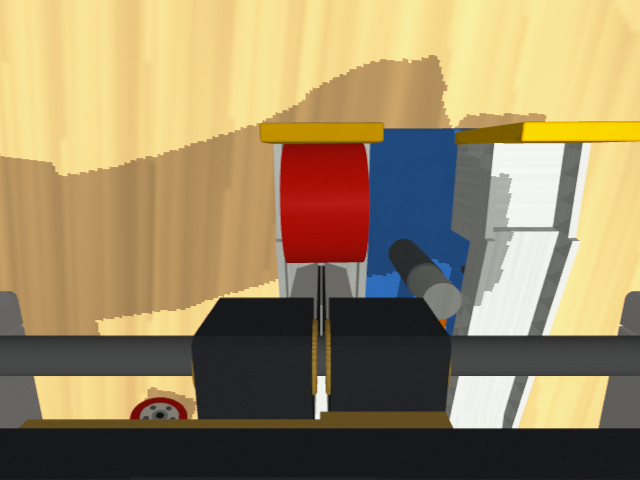

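View pics/f_top.png

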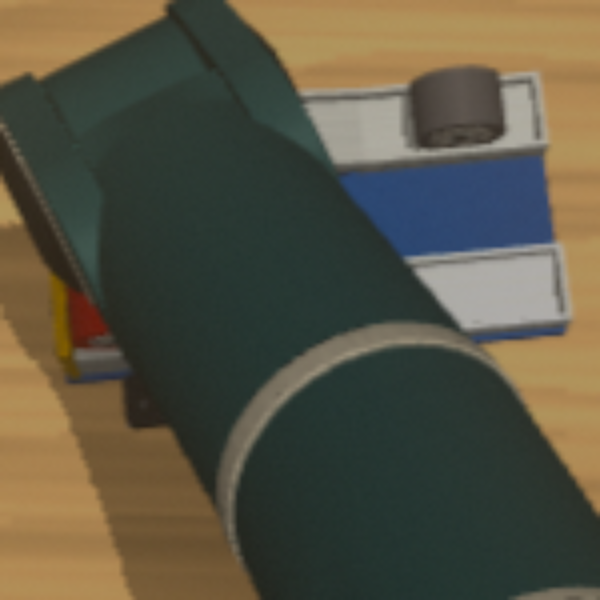

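The wheel has dropped into the seat: in the wrist view its front touches the yellow plate at row 143, and its rear is at row 262. I'll back off, check that it stays, and then position for the keeper.

```bash
python3 - <<'E'
from h import *
q=quat(-1)
manip.move_linear(W(45,55,84),q,rate=0.05);st()
manip.move_linear(W(45,55,140),q,rate=0.12)
manip.move_linear(W(-50,0,200),q,rate=0.15);st()
im=manip.get_image("wrist");cv2.imwrite("pics/g_w.png",im["pixels"][:,:,::-1])
for n in ["keeper_tip","keeper_pivot","red_wheel"]:
    r=manip.place_of(im,n);z={"keeper_tip":88,"keeper_pivot":88,"red_wheel":72}[n]
    print(n,[(np.round(k["centre"],1),round(k["p"],2),toS(atz(im,k["centre"],z/1000)).round(1)) for k in r[:2]])
i=manip.get_image("scene")["pixels"][:,:,::-1];cv2.imwrite("pics/g_s.png",cv2.resize(i[170:320,190:390],None,fx=4,fy=4))
E
```

```text
15.95 [44.9 55.  84. ] [-0.53  1.21 -0.53]
17.55 [-49.2   0.4 199.5] [-0.67  0.6  -0.17]
keeper_tip [(array([184.8, 312.6]), 0.81, array([-8.2,  6.7, 88. ])), (array([ 16.8, 244.1]), 0.74, array([104.5,  52.4,  88. ]))]
keeper_pivot [(array([ 79.6, 322.9]), 0.85, array([65. , -0.9, 88. ]))]
red_wheel [(array([ 22.3, 245.6]), 0.84, array([106.1,  54.5,  72. ])), (array([236.9, 142.1]), 0.75, array([-52.1, 146.4,  72. ]))]
```

View pics/g_w.png

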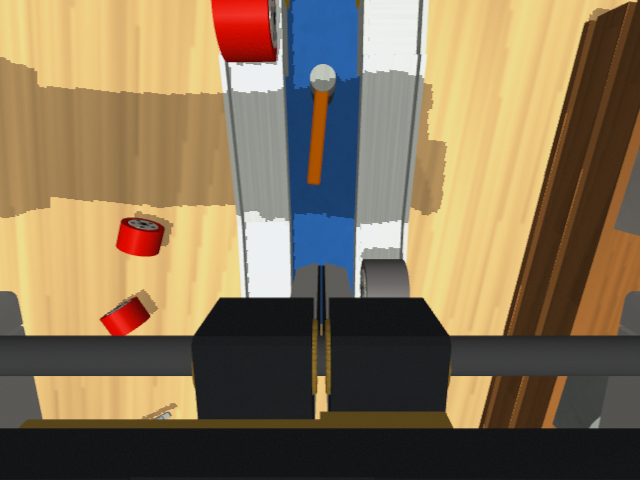

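View pics/g_s.png

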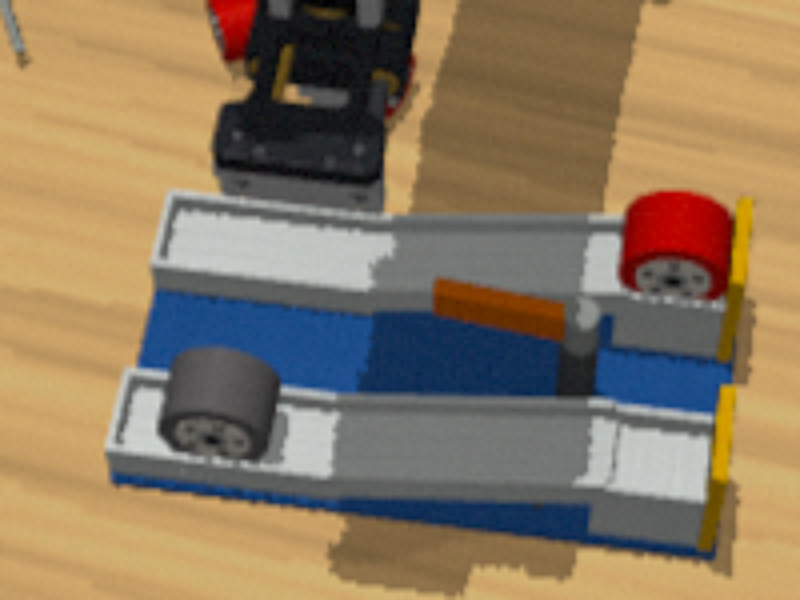

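The wheel stays seated, measured at (106, 54.5). The keeper is at about −0.10 rad. Next is the arc push from its far side.

```bash
cat >> h.py <<'E'
def kp(phi,r=50,gap=0,pv=(65.4,-0.6)):
    h=12.5*abs(np.cos(phi))+8*abs(np.sin(phi))+5+gap
    return pv[0]-r*np.cos(phi)-h*np.sin(phi),pv[1]+r*np.sin(phi)-h*np.cos(phi)
E
python3 - <<'E'
from h import *
q=quat(-1)
x,y=kp(0.1,gap=8)
manip.move_linear(W(x,y,140),q,rate=0.15)
manip.move_linear(W(x,y,88),q,rate=0.1);st()
for ph in [0.1,0.35,0.6,0.85,1.1,1.3,1.43]:
    x,y=kp(ph);manip.move_linear(W(x,y,88),q,rate=0.035);st()
i=manip.get_image("scene")["pixels"][:,:,::-1];cv2.imwrite("pics/h_s.png",cv2.resize(i[170:320,190:390],None,fx=4,fy=4))
im=manip.get_image("wrist");cv2.imwrite("pics/h_w.png",im["pixels"][:,:,::-1])
E
```

```text
19.22 [ 13.1 -22.   88.3] [-0.67 -0.37  0.29]
19.59 [ 13.8 -13.7  88.4] [-0.04 -0.53 -0.45]
20.09 [11.5 -1.5 88. ] [-0.68 -0.36  0.42]
20.62 [12.8 11.5 88. ] [-1.25 -0.22  0.8 ]
21.17 [17.9 24.5 88. ] [-1.12  0.03 -0.35]
21.73 [26.9 36.1 88. ] [ 0.14 -1.36 -0.64]
22.23 [36.7 43.5 88. ] [-0.23 -1.06 -0.16]
22.62 [44.1 47.  88. ] [-0.19  0.26 -1.13]
```

View pics/h_w.png

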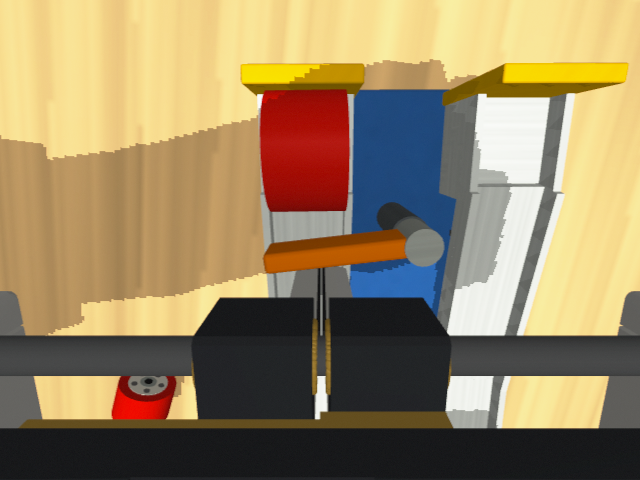

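View pics/h_s.png

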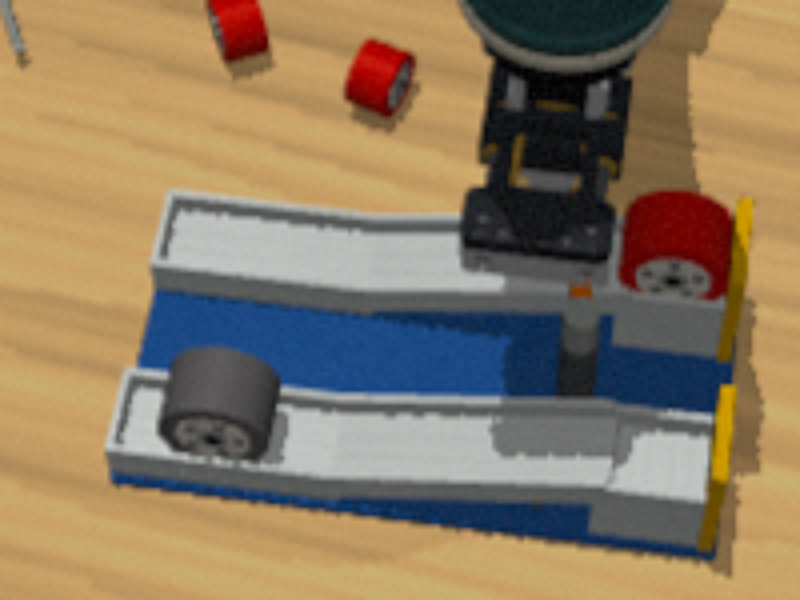

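Nearly there: in the wrist view the bar runs from (262,267) to (247,424), about 0.13 rad short. I'll finish with small steps until the end stop shows in the force.

```bash
python3 - <<'E'
from h import *
q=quat(-1)
d=np.array([np.cos(p[2]),np.sin(p[2])])
x=44.1
while x<57:
    x+=1.5 if x<50 else 0.7
    manip.move_linear(W(x,50,88),q,rate=0.02)
    F=np.mean([(manip.wait(0.03),manip.get_state()["contact_force"])[1] for _ in range(3)],axis=0)
    f=F[:2]@d;print(round(x,1),f.round(2),end="; ")
    if f<-5: break
st()
im=manip.get_image("wrist");cv2.imwrite("pics/i_w.png",im["pixels"][:,:,::-1])
E
```

```text
45.6 -0.36; 47.1 -0.46; 48.6 0.14; 50.1 0.31; 50.8 -0.33; 51.5 -0.84; 52.2 -5.56; 25.25 [51.8 50.  88. ] [-0.28 -6.13  0.98]
```

View pics/i_w.png

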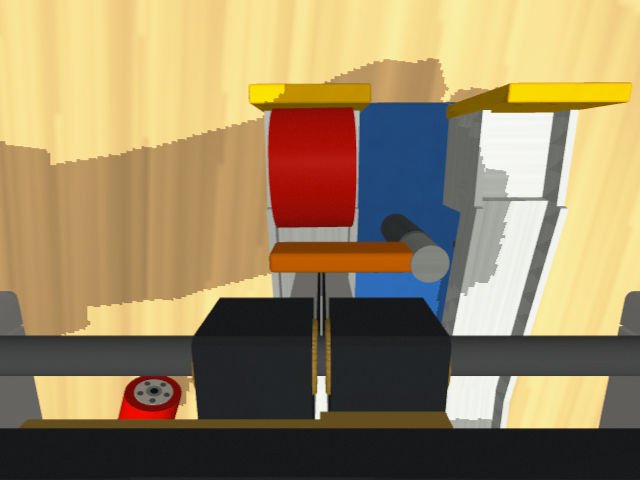

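The end stop is reached at 5.6 N and the bar is square across the gutter (wrist view rows 243–271, cols 270–412). I'll retreat and check.

```bash
python3 - <<'E'
from h import *
q=quat(-1)
manip.move_linear(W(35,50,89),q,rate=0.05)
manip.move_linear(W(30,50,150),q,rate=0.12)
manip.move_linear(W(-40,60,240),q,rate=0.15);st()
im=manip.get_image("wrist");cv2.imwrite("pics/j_w.png",im["pixels"][:,:,::-1])
for n in ["keeper_tip","keeper_pivot","red_wheel","grey_wheel"]:
    r=manip.place_of(im,n);z={"keeper_tip":88,"keeper_pivot":88,"red_wheel":72,"grey_wheel":48}[n]
    print(n,[(np.round(k["centre"],1),round(k["p"],2),toS(atz(im,k["centre"],z/1000)).round(1)) for k in r[:2]])
i=manip.get_image("scene")["pixels"][:,:,::-1];cv2.imwrite("pics/j_s.png",cv2.resize(i[170:320,190:390],None,fx=4,fy=4));cv2.imwrite("pics/j_full.png",i)
E
```

```text
27.37 [-39.4  60.3 239.2] [ 0.41  0.58 -0.22]
keeper_tip [(array([103.1, 306.2]), 0.63, array([64. , 72.3, 88. ]))]
keeper_pivot [(array([100.5, 395.7]), 0.85, array([66. , -0.3, 88. ])), (array([ 48.8, 327.8]), 0.24, array([104.4,  55. ,  88. ]))]
red_wheel [(array([ 49.1, 328.8]), 0.89, array([108.2,  53.9,  72. ])), (array([311.4, 194.1]), 0.89, array([-126.4,  184. ,   72. ]))]
grey_wheel []
```

View pics/j_w.png

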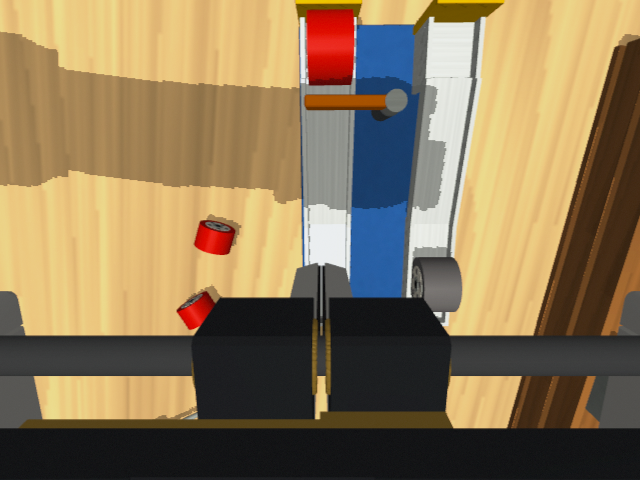

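View pics/j_s.png

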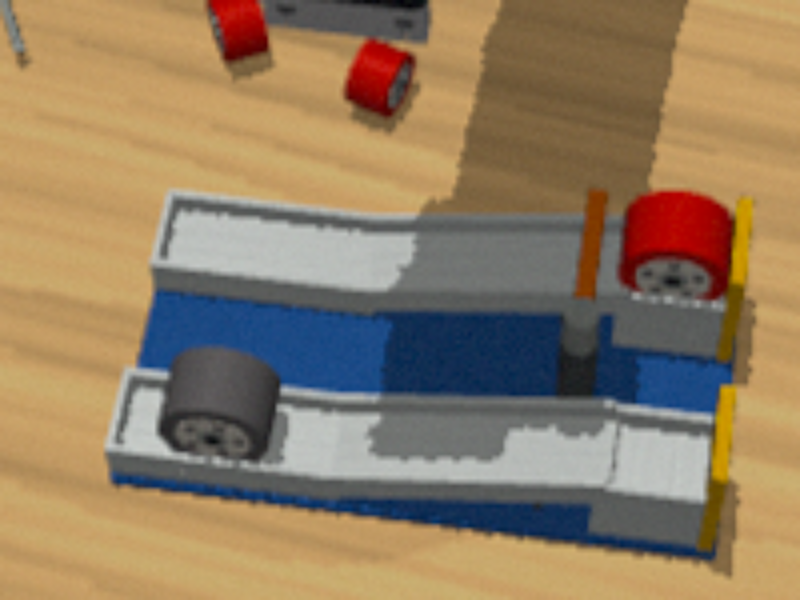

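View pics/j_full.png

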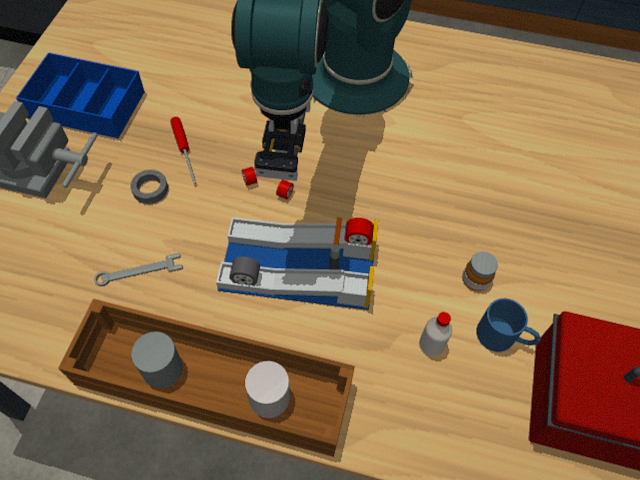

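Everything is in place and nothing else has moved: the wheel is seated at x≈108, the keeper is square behind it, the grey wheel is unchanged and the arm is clear.

```bash
python3 -c "
from plant import manip
print(manip.close_job())"
```

```text
the job is handed in; nothing more can be done
None
```

The job is done and handed in at about 27 s. I pushed the largest red wheel slowly up the near gutter (y = +55) with closed fingertips until it dropped into the seat. Then I swung the orange keeper bar round to its end stop, feeling about 5.6 N there, and backed the arm away.

**Wheel:** the last pictures put its centre at stand x ≈ 108, y ≈ 54, against the yellow stop.

**Keeper:** it lies square across the gutter behind the wheel. The measured tip is at about (64, 72) and the pivot at (66, 0), within about 0.03 rad of square.

**Everything else:** the grey wheel, the small red wheels and the bystanders look unmoved, and nothing is touching the robot.

**Checks that disagreed:**
- In the last wrist picture the network did not find the grey wheel. I checked it by eye in the wrist and scene pictures.
- The first place fit for the stand was up to 2 pixels off in image row. The wrist view then agreed with it to about 1 mm.

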